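# Tip a tray of spent cells over the rail of a collecting box

## Robot

A 6-joint arm with a two-finger parallel gripper is mounted at the origin on a cart in front of the work surface, level with it; the furniture and walls round the work are solid. World frame = base frame: x ahead of the robot, y to its left, z up, the work surface at z = 0. Lengths are in m, angles in rad, forces in N, time in s.
With the tool pointing down it reaches from about 0.275 to 0.875 m from the base axis. Payload 12.5 kg.
Tool frame: the origin (TCP) lies at the very end of the fingers, on their centre line; the grasp point (between the pads) lies 19 mm behind it; x points along the fingers, y is the direction in which the jaws open and shut, and the axes are right-handed (so a half turn about x gives the same grasp; the last joint's range is limited). The gripper opens to 85 mm and grips with 20 to 120 N. Pads are 22 mm wide; open, the fingers measure 114 mm over their backs; the gripper's body (76 mm by 85 mm) begins 54 mm behind the grasp point. The pads swing forward as they close: fully open they stand 13 mm farther back than shut.
Start: joints at [-1.295, 0.351, 1.652, -0, 1.139, -0.085], TCP at [0.194, -0.515, 0.231] pointing down, gripper open.
Joint ranges: [-2.75, 2.75], [-0.79, 2.1], [0.01, 2.65], [-1.57, 4.71], [0.07, 3.14], [-2.87, 2.87]. Speed limits (rad/s): [2.22, 2.22, 2.79, 3.14, 3.14, 3.14].

## Interface

Orientations are given as a 3x3 rotation matrix whose columns are the frame's x, y, z axes.
In Python, from bench import manip gives the robot as it stands. Calls block until the motion is done:
- manip.move_ptp(position, orientation): joint-space move of the TCP to a pose.
- manip.move_l(position, attitude=None, max_speed=0.15): straight line of the TCP; attitude=None keeps the orientation; max_speed is the mean speed in m/s.
- manip.move_j(angles): joint-space move.
- manip.set_gripper(opening, effort=None): opening from 0.0 (shut) to 1.0 (fully open); effort is the grip in N (None keeps the last); returns when the fingers have stopped.
- manip.dwell(seconds).
- manip.inverse_kinematics(position, orientation): joint angles nearest the present ones, or None.
- manip.grab_frame(name): name is "scene" or "top" or "wrist"; returns (picture, depth): 480x640x3 uint8, red, green, blue; 480x640 float32, m along the optical axis (not along the pixel's ray), 0 where there is no reading.
- manip.get_calibration(name): a dict with "camera_matrix" (3x3 intrinsics, pixels), "R" (3x3) and "t" (3): a world point X has camera coordinates R X + t. Camera axes: x right, y down, z forward; pixel columns grow to the right and rows downward; lengths in m; the calibration is good to about 2 mm. A picture is of the moment at which its call begins: read the wrist's pose just before it. get_calibration takes no time and is no camera call; for the wrist camera it gives the pose at the moment of the call.
A pose or a line that the arm cannot do raises manip.Unreachable and nothing moves.
- manip.sign_off(): hands the job in, once; it reports no verdict.
Trained networks look in the newest picture that a camera, given by its name, has taken for a name from the list of things; names that differ only in an ending like _2 or _b are one class to them, and where a whole thing is asked for, a point or a joint stands for the part that bears it (a point fixed in the world has none). Each returns a list of dicts, best first, with "confidence" (0 to 1); they miss things now and then, are a little off and sometimes report something else, mostly with a low value. They report only what shows in the picture. A call takes as long as a camera call.
- manip.look_for(camera, name): "at" ([x, y, z] in m, in world coordinates, good to about 4 mm: the middle of the surface that is visible of it).
Readings, each from a call of its own:
- manip.current_time(): time.
- manip.current_qpos(): joint angles.
- manip.current_joint_vel(): joint speeds.
- manip.current_joint_torque(): joint torques, N m.
- manip.current_ee_pos(): TCP position.
- manip.current_tcp_rot(): TCP orientation.
- manip.current_force(): force on the tool from outside, world axes, zero at the start.
- manip.current_ft_torque(): the same for the moment, N m.
- manip.current_grip_width(): opening from 0.0 (shut) to 1.0 (fully open).
Only numpy, scipy, OpenCV 4.12 (cv2) and the standard library are available. Lean on these libraries where they do the work, as an engineer would, in place of code of your own. Each camera call takes 0.05 s, during which the arm holds its last target. There are 200 camera calls.

## Task

Pick up the yellow tray with the two spent round battery cells by its handle tab, carry it level and hook its front lip over the steel rail of the green collecting box, so that the lip rests on the rail, and then, with the rail as the pivot, swing the handle up and over until both cells have rolled out into the box. Afterwards stand the empty tray upright on the bench and let go; leave the grey tray with the connectors alone.

Things in the scene. Friction and masses are not known exactly. Their poses are not given: they have to be found in the camera images.
- tray: Yellow tray, 66 (x) x 116 (y) x 64 mm, 0.1-0.2 kg; origin centre of underside, z up, +y from rear handle tab to front lip. Floor y -48..-6, then a 27 degree ramp up to a flat flange (y 30..58, underside z 17) with a lip hanging 8 below it at y 54..58. Side walls 28 high, front open. Two cells lie crosswise, tops at z 20; they roll out when it is tipped lip down over 30 degrees; 45-50 empties it.
- tray_grip (a point): Middle of the yellow tray's handle tab: 53 mm behind the tray's origin (y -53), 48 mm above its underside. The tab is an upright plate 10 mm thick (along the tray's y), 44 wide (along x), top at z 64; pinch it from above across its 10 mm. Axes as the tray's.
- tray_groove (a point): Point on the underside of the yellow tray's flange, 38 mm ahead of the tray's origin, 17 mm above its underside (91 mm ahead of the grip point, 31 mm below it). It belongs on top of the rail. The lip's inner face is 16 mm ahead of it (+y), the rear end of the groove about 8 mm behind it. Axes as the tray's.
- bin_rail (a point): Middle of the top of the steel rail (round bar 8 mm thick, 132 long) on one rim of the green box, 70 mm above the bench. Axes: x along the rail, +y from the rail across into the box, z up. The tray hooks on with its own +y along this +y, level, its underside then 53 mm above the bench.
- bin: Green open collecting box, fixed to the bench, 130 x 130 x 70 mm outside, walls and floor 5 thick; origin at the centre of its underside, axes as the rail's (rail on its -y rim).
- cell_1_mid (a point): Centre of a red and white round battery cell, 17 mm in diameter, 50 long, 20-30 g, lying crosswise in the yellow tray.
- cell_2_mid (a point): Centre of the second such cell, beside the first in the yellow tray.
- other_tray: Grey tray of the same shape and size as the yellow one, holding two battery connectors; origin at the centre of its underside, +y from its handle tab to its lip. To be left alone; the two trays may stand in either place, left or right of an open carton of parts 95 mm high; carry the tray over it with its underside 0.15 m up.

How it is judged:
By the outcome, as a careful person would: the job done as asked, in the order asked, and still so for the second after the job is handed in, with the robot touching nothing.
It also fails if it takes over 69 s, if anything falls off the work surface, if the arm or the gripper's body presses on something with over 40 N, if the wrist force passes 120 N, or if a joint passes its speed limit or range.

## Working session

There is one attempt and no reset: what is moved stays moved. The work goes in short steps, each a Python script; the robot and the scene stay as the last script left them, time stands still between calls to the robot, and variables do not carry over. Pictures are saved under pics/ and viewed, about 8 in all and at most 12, crops included, and the job is handed in when it is done.

```bash
mkdir -p pics; ls
python3 - <<'E'
from bench import manip
import cv2,numpy as np
for c in ["scene","top"]:
    p,d=manip.grab_frame(c); cv2.imwrite(f"pics/{c}0.png",p[:,:,::-1])
    for n in ["tray","tray_grip","tray_groove","bin_rail","bin","cell_1_mid","other_tray"]:
        print(c,n,[(np.round(r["at"],3).tolist(),round(r["confidence"],2)) for r in manip.look_for(c,n)[:3]])
print(manip.current_time(),manip.current_tcp_rot().round(3) if hasattr(manip.current_tcp_rot(),'round') else manip.current_tcp_rot())
a=cv2.imread("pics/scene0.png");b=cv2.imread("pics/top0.png")
E
```

```text
pics
scene tray []
scene tray_grip []
scene tray_groove []
scene bin_rail []
scene bin [([0.436, 0.414, 0.039], 0.97)]
scene cell_1_mid [([0.446, 0.18, 0.02], 0.53)]
scene other_tray [([0.446, 0.176, 0.016], 0.79)]
top tray [([0.454, -0.38, 0.023], 0.9)]
top tray_grip [([0.456, -0.384, 0.024], 0.9)]
top tray_groove [([0.46, -0.377, 0.022], 0.92)]
top bin_rail [([0.434, 0.419, 0.006], 0.77)]
top bin [([0.438, 0.421, 0.002], 0.65)]
top cell_1_mid [([0.461, -0.422, 0.017], 0.51)]
top other_tray [([0.448, 0.197, 0.024], 0.58)]
0.8 [[-0.     0.353 -0.936]
 [ 0.    -0.936 -0.353]
 [-1.    -0.     0.   ]]
```

View pics/scene0.png

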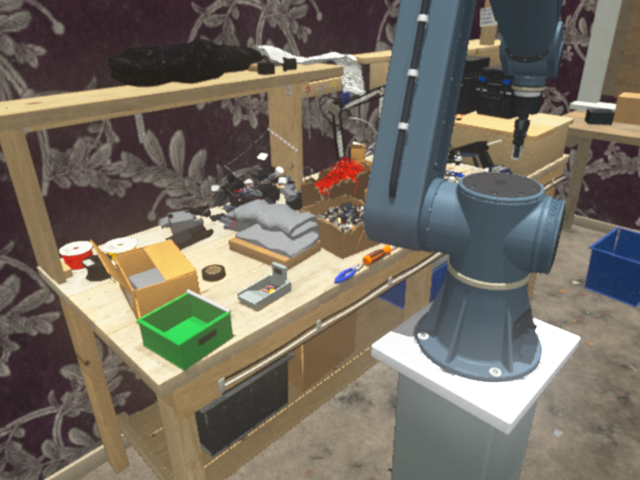

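View pics/top0.png

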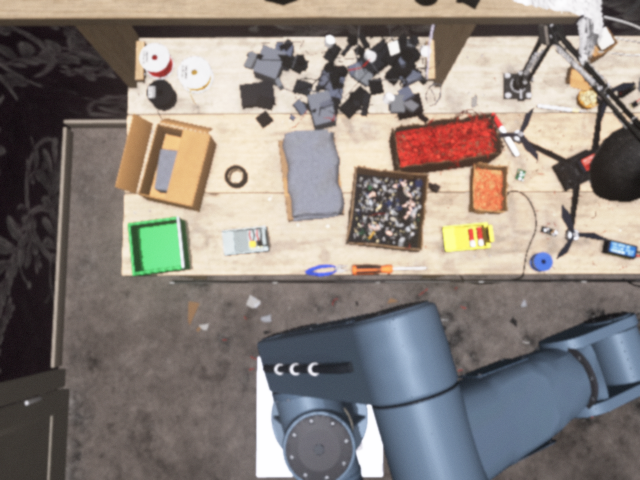

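The scene picture shows the green box at about (185,328), with the grey tray beside it at (265,287). The top picture shows:
- the yellow tray at (468,237), with red cells near (478,235) and its tab to the right
- the grey tray at (245,240)
- the green box at (158,245), with its rail on the right rim at x≈184

I'll fit these from depth and move the wrist over the yellow tray.

```bash
cat > h.py <<'E'
from bench import manip
import cv2,numpy as np
def cloud(c, save=None):
    k=manip.get_calibration(c); p,d=manip.grab_frame(c)
    K,R,t=np.array(k["camera_matrix"]),np.array(k["R"]),np.array(k["t"])
    v,u=np.mgrid[:480,:640]
    X=np.stack([(u-K[0,2])/K[0,0]*d,(v-K[1,2])/K[1,1]*d,d],-1)
    W=(X-t)@R; W[d==0]=np.nan
    if save: cv2.imwrite(save,p[:,:,::-1])
    return p,W
def rect(pts):
    (c,s,a)=cv2.minAreaRect((pts[:,:2]*1000).astype(np.float32)); return np.round(c,1),np.round(s,1),round(a,1)
def down(yaw=0,tilt=0): # tool axes; jaws along tray y; tilt=lip down angle
    c,s=np.cos(tilt),np.sin(tilt); Rx=np.array([[1,0,0],[0,c,s],[0,-s,c]])
    c,s=np.cos(yaw),np.sin(yaw); Rz=np.array([[c,-s,0],[s,c,0],[0,0,1]])
    return Rz@Rx@np.array([[0,0,-1.],[0,-1,0],[-1,0,0]])
E
python3 - <<'E'
from h import *
p,W=cloud("top"); hsv=cv2.cvtColor(p,cv2.COLOR_RGB2HSV); x,y,z=np.moveaxis(W,-1,0)
Y=(abs(hsv[...,0].astype(int)-29)<5)&(hsv[...,1]>150)&(abs(y+.38)<.1)&(abs(x-.455)<.08)
P=W[Y]; print("yellow",Y.sum(),rect(P)); T=P[P[:,2]>.052]; print("tab",len(T),T.mean(0),rect(T) if len(T)>3 else '')
B=(abs(x-.435)<.12)&(abs(y-.42)<.12)
H=W[B&(z>.05)&(z<.09)]; print("rim",len(H),rect(H),np.median(H[:,2]))
R=B&(z>.055)&(hsv[...,1]<90)&(y<.4); Q=W[R]; print("rail",len(Q),rect(Q),Q.mean(0))
C=W[(abs(x-.5)<.15)&(abs(y-.2)<.7)&(z>.13)]; print("tall",len(C), C[:,0].min() if len(C) else 0, C.min(0) if len(C) else 0,C.max(0) if len(C) else 0)
manip.move_ptp([.455,-.40,.25],down())
p,W=cloud("wrist","pics/w1.png")
for n in ["tray","tray_grip","tray_groove","cell_1_mid"]:
    print(n,[(np.round(r["at"],3).tolist(),round(r["confidence"],2)) for r in manip.look_for("wrist",n)[:3]])
np.save("w1.npy",W); print(manip.current_time(),manip.current_qpos())
# swing feasibility
for q in (0,30,50,55): print(q, manip.inverse_kinematics([.435,.35-.035,.16],down(0,np.radians(q))))
E
```

```text
yellow 11 (array([ 460.5, -432. ]), array([45.6,  1.8]), 5.5)
tab 4 [ 0.46388576 -0.43131284  0.06071063] (array([ 459.2, -431.9]), array([25.3,  1.4]), 5.3)
rim 943 (array([456.7, 397.8]), array([196.2, 175. ]), 0.3) 0.06527559135726081
rail 210 (array([444.7, 353.4]), array([138.8,  41.7]), 23.0) [0.4444378 0.3521101 0.0670511]
tall 738 0.4195471584106541 [ 0.41954716 -0.43388172  0.13000727] [0.64997971 0.49280635 0.14895303]
tray []
tray_grip [([0.456, -0.378, 0.022], 0.92)]
tray_groove [([0.458, -0.38, 0.022], 0.86)]
cell_1_mid [([0.46, -0.421, 0.014], 0.87)]
2.2 [-7.99455854e-01  4.35071055e-01  1.47899828e+00 -3.80801074e-05
  1.22753465e+00  7.72439379e-01]
0 [ 5.40054346e-01  4.13947436e-01  1.75434257e+00 -4.44089210e-16
  9.73302646e-01  2.11085067e+00]
30 [ 0.72492311  0.60209316  1.53980808 -0.39105138  1.38043341  2.44534385]
50 [ 0.8033972   0.76222581  1.40886141 -0.56343805  1.66277361  2.52859735]
55 [ 0.8176501   0.8036403   1.37962923 -0.60345335  1.73070934  2.53891599]
```

View pics/w1.png

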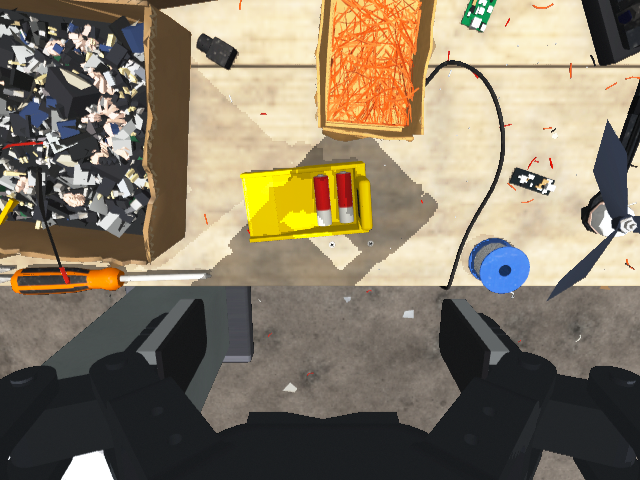

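The wrist picture shows the yellow tray at (305,202). Its tab is at (364,205), the cells are at (322,200) and (345,197), and the lip is to the left at x≈245. The carton is well left. Next I'll fit the tab and rail.

Run:
```python
from h import *
def ln(Q,ax): # fit line of coordinate 1-ax vs ax
    v=cv2.fitLine(Q[:,:2].astype(np.float32),cv2.DIST_HUBER,0,.001,.001).ravel(); return v.round(4)
W=np.load("w1.npy");p=cv2.imread("pics/w1.png");hsv=cv2.cvtColor(p,cv2.COLOR_BGR2HSV)
x,y,z=np.moveaxis(W,-1,0)
Y=(abs(hsv[...,0].astype(int)-28)<7)&(hsv[...,1]>130)&(abs(y+.38)<.1)&(abs(x-.455)<.06)&(z>.006)
P=W[Y];print("yellow",len(P),rect(P),np.nanmax(P[:,2]))
T=P[P[:,2]>.057];print("tabtop",len(T),rect(T),T.mean(0),ln(T,0))
M=P[(P[:,2]>.024)&(P[:,2]<.031)];print("walls",len(M),rect(M))
p,W=cloud("top"); hsv=cv2.cvtColor(p,cv2.COLOR_RGB2HSV); x,y,z=np.moveaxis(W,-1,0)
G=(abs(hsv[...,0].astype(int)-62)<15)&(hsv[...,1]>130)&(abs(x-.435)<.12)&(abs(y-.42)<.12)
print("green",G.sum(),rect(W[G&(z>.055)]),rect(W[G]))
R=(abs(x-.435)<.1)&(abs(y-.355)<.025)&(z>.06)&(z<.08)&~G; Q=W[R]; print("rail",len(Q),rect(Q),np.median(Q,0),ln(Q,0))
v,u=np.where(R);print(u.min(),u.max(),v.min(),v.max())
cv2.imwrite("pics/crop.png",cv2.resize(p[200:290,110:290,::-1],None,fx=4,fy=4,interpolation=cv2.INTER_NEAREST))
```

```text
yellow 6092 (array([ 454.3, -385.4]), array([ 66.4, 116.3]), 5.2) 0.06623436765072509
tabtop 602 (array([ 459.3, -438. ]), array([44.1, 10.3]), 5.0) [ 0.46033727 -0.43772912  0.06339234] [ 0.9957  0.0923  0.4603 -0.4377]
walls 1269 (array([ 454.4, -385.5]), array([ 66.4, 115.9]), 5.0)
green 299 (array([428.4, 415.9]), array([129.4, 114.5]), 7.9) (array([428.5, 416.1]), array([129.6, 114.4]), 8.1)
rail 220 (array([452.6, 358.1]), array([ 47.8, 164.7]), 87.5) [0.44215888 0.35024864 0.06821461] [0.9913 0.1319 0.4372 0.3494]
168 188 204 269
```

View pics/crop.png

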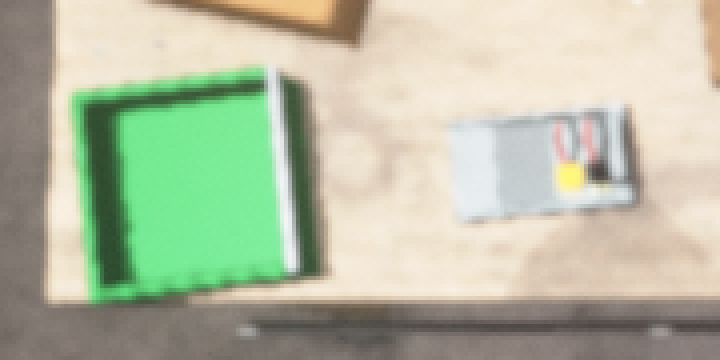

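```bash
cat >> h.py <<'E'
def see(name=None):
    print("t",round(manip.current_time(),1),"F",np.round(manip.current_force(),1),"w",round(manip.current_grip_width(),3),"p",np.round(manip.current_ee_pos(),4))
E
python3 - <<'E'
from h import *
ty=np.radians(5.1); D=down(ty); x,y=.4594,-.4380
manip.set_gripper(.5)
manip.move_ptp([x,y,.12],D)
manip.move_l([x,y,.030],max_speed=.08); see()
manip.set_gripper(0,70); see()
manip.move_l([x,y,.06],max_speed=.06); see()
manip.move_l([x,y,.20],max_speed=.15)
R2=down(np.radians(8))
manip.move_l([.455,.0,.20],R2,max_speed=.22)
manip.move_l([.455,.19,.20],max_speed=.18); see()
p,W=cloud("wrist","pics/w2.png"); np.save("w2.npy",W)
print(manip.look_for("wrist","bin_rail")[:2])
E
```

```text
t 4.6 F [ 0.1 -0.1  0.2] w 0.501 p [ 0.4596 -0.4383  0.0306]
t 5.0 F [-0.6  1.7  5.9] w 0.108 p [ 0.4595 -0.438   0.0304]
t 5.7 F [-0.6 -0.9 -1.8] w 0.107 p [ 0.4593 -0.4379  0.06  ]
t 10.1 F [-1.   0.2 -1.9] w 0.103 p [0.455  0.1893 0.2   ]
[{'at': [0.452, 0.416, 0.0008], 'confidence': 0.84}]
```

View pics/w2.png

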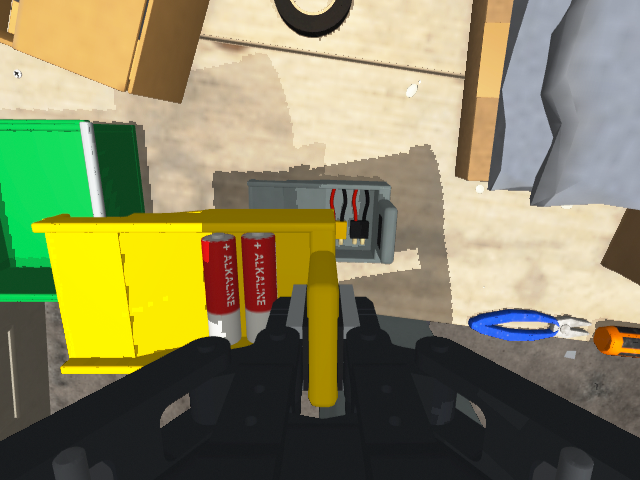

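The wrist picture shows the tray held at (180,290) with both cells in it, at (220,285) and (258,285). The rail is visible from (86,122) to (98,215). I'll fit the rail and the held tray's attitude.

Run:
```python
from h import *
W=np.load("w2.npy");p=cv2.imread("pics/w2.png");hsv=cv2.cvtColor(p,cv2.COLOR_BGR2HSV).astype(int)
x,y,z=np.moveaxis(W,-1,0); v,u=np.mgrid[:480,:640]
R=(hsv[...,1]<70)&(u>70)&(u<115)&(v>115)&(v<212)&(z>.06)&(z<.08); Q=W[R]
f=cv2.fitLine(Q[:,:2].astype(np.float32),cv2.DIST_HUBER,0,.001,.001).ravel()
print("rail",len(Q),np.percentile(Q,[1,50,99],axis=0).round(4),f.round(4),"yaw",np.degrees(np.arctan2(f[1],f[0])))
Y=(abs(hsv[...,0]-28)<7)&(hsv[...,1]>130)&(z>.1)
P=W[Y&(u<330)];print("z pct",np.percentile(P[:,2],[1,5,50,90,95,99]).round(4),rect(P[P[:,1]>.195]))
# flange floor (y' 30..58): u 70..110 ; level check
F=W[Y&(u>75)&(u<110)&(v>260)&(v<340)]
A=np.c_[F[:,:2],np.ones(len(F))];c=np.linalg.lstsq(A,F[:,2],rcond=None)[0];print("flange",len(F),F.mean(0).round(4),"slopes deg",np.degrees(c[:2]).round(2))
E=W[Y&(v>211)&(v<222)&(u>45)&(u<300)];h=E[:,2].max();E=E[E[:,2]>np.median(E[:,2])-.004]
print("wall top z by y",[(a,E[abs(E[:,1]-a)<.01][:,2].round(4).tolist()[:3]) for a in (.2,.22,.25,.28)],np.median(E,0))
l=cv2.fitLine(E[:,:2].astype(np.float32),cv2.DIST_HUBER,0,.001,.001).ravel();print("wall dir",l.round(3))
```

```text
rail 1169 [[0.4444 0.3456 0.0644]
 [0.4756 0.3516 0.069 ]
 [0.5039 0.3586 0.0712]] [0.9919 0.1267 0.4749 0.3513] yaw 7.2810583
z pct [0.1719 0.1728 0.1905 0.2123 0.2333 0.2343] (array([447.1, 244.8]), array([ 66.6, 109.9]), 8.0)
flange 2673 [0.4395 0.2837 0.1909] slopes deg [ 0.06 -0.38]
wall top z by y [(0.2, [0.1849, 0.1842, 0.1844]), (0.22, [0.1851, 0.1847, 0.1843]), (0.25, [0.1847, 0.1846, 0.1847]), (0.28, [0.1842, 0.1864, 0.1867])] [0.47987219 0.2478895  0.19071841]
wall dir [ 0.139 -0.99   0.48   0.249]
```

The rail middle is at about (0.4385, 0.3475) with yaw 7.6°, and the tray is held level as planned. Next I'll hook it on and feel for contact.

```bash
cat >> h.py <<'E'
YAW=np.radians(7.6); MID=np.array([.4385,.3475,.066])  # rail centre
def pose(deg=0,dz=0,d=0):
    R=down(YAW,np.radians(deg)); x,y,z=-R[:,2],-R[:,1],-R[:,0]  # tray axes
    return MID+(-.091+d)*y+.016*z+[0,0,dz], R
E
python3 - <<'E'
from h import *
p,R=pose(0,0); print(p,R@[0,0,1])
for q in range(0,56,5): assert manip.inverse_kinematics(*pose(q)) is not None
h,_=pose(0,.118); manip.move_l(h,R,max_speed=.15)
manip.move_l(pose(0,.02)[0],max_speed=.12); see(); f0=np.array(manip.current_force())
for dz in (.008,.004,.002,.001,0,-.001,-.002):
    manip.move_l(pose(0,dz)[0],max_speed=.03); f=np.array(manip.current_force())-f0; print(dz,f.round(1))
    if f[2]>2.5: break
see(); manip.grab_frame("wrist"); cloud("wrist","pics/w3.png"); cloud("scene","pics/s3.png")
import cv2
a=cv2.imread("pics/s3.png")[240:380,110:330]; b=cv2.imread("pics/w3.png")
a=cv2.resize(a,(440,280)); b=cv2.resize(b,(427,320)); o=np.zeros((600,440,3),np.uint8);o[:280]=a;o[280:,:427]=b;cv2.imwrite("pics/c3.png",o)
E
```

```text
[0.45053533 0.25729939 0.082     ] [-0.99121554 -0.13225639  0.        ]
t 11.8 F [-0.2 -0.2 -1.9] w 0.106 p [0.451  0.2574 0.1026]
0.008 [0.1 0.1 0.2]
0.004 [ 0.1 -0.9  0.7]
0.002 [ 0.5  0.4 -0.1]
0.001 [ 0.4 -0.   0.3]
0 [-0.1 -2.8  6.3]
t 13.3 F [-0.3 -3.   4.4] w 0.105 p [0.4508 0.2573 0.0825]
```

View pics/c3.png

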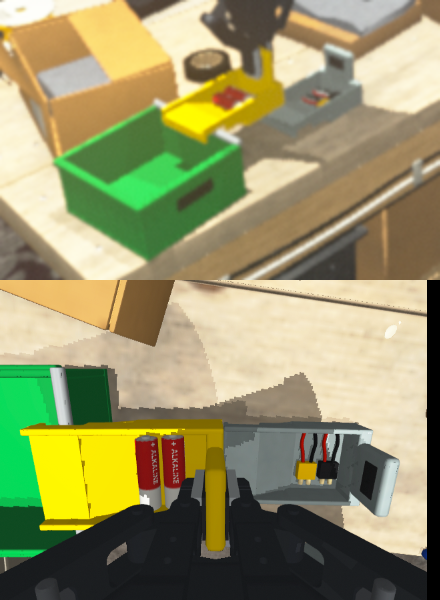

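The tray is on the rail with about 6 N of contact, and both cells are still in it. The lip is at about (30,430) and the rail at (60,400) in the wrist half of the picture. The sideways -y force could mean the ramp is touching rather than the flange, so I'll check lip against rail from depth.

Run:
```python
from h import *
p,W=cloud("wrist"); hsv=cv2.cvtColor(p,cv2.COLOR_RGB2HSV).astype(int)
R=down(YAW); yt=-R[:,1]; xt=-R[:,2]
D=(W-MID); Ly=D@yt*1000; Lx=D@xt*1000; z=W[...,2]
Rm=(hsv[...,1]<70)&(abs(Ly)<15)&(Lx>33)&(Lx<75)&(z>.062)&(z<.08)
print("rail Ly",Rm.sum(),np.percentile(Ly[Rm],[2,25,50,75,98]).round(1),"z",np.percentile(z[Rm],[50,98]),"Lx max",np.percentile(Lx[Rm],99))
top=Rm&(z>np.percentile(z[Rm],80));print("crest Ly",np.median(Ly[top]), "slope",np.polyfit(Lx[Rm],Ly[Rm],1))
Y=(abs(hsv[...,0]-28)<7)&(hsv[...,1]>130)&(z>.06)&(abs(Lx)<30)
print("yellow Ly max",np.percentile(Ly[Y],[99,99.9,100]).round(1))
F=Y&(Ly>2)&(Ly<18)&(abs(Lx)<20);print("flange z",np.median(z[F]),np.polyfit(Ly[F],z[F]*1000,1))
K=Y&(Ly<0)&(Ly>-30)&(abs(Lx)<20)
for a in range(-20,20,3):
    s=Y&(abs(Ly-a)<1.5)&(abs(Lx)<15); print(a,round(float(np.median(z[s])*1000),1),end='; ')
see()
```

```text
rail Ly 1937 [-3.4 -2.4 -1.   0.8  3.8] z [0.06909754 0.07087627] Lx max 66.11987846346847
crest Ly 0.40037124440695127 slope [-4.35364099e-04 -6.02560550e-01]
yellow Ly max [18.6 19.5 20.3]
flange z 0.07408724052600293 [8.57718908e-03 7.40051704e+01]
-20 68.1; -17 69.6; -14 71.2; -11 72.8; -8 73.8; -5 74.0; -2 74.0; 1 74.0; 4 74.1; 7 74.1; 10 74.1; 13 74.1; 16 74.2; 19 74.0; t 13.5 F [-1.6 -3.1  5.5] w 0.109 p [0.4508 0.2573 0.0825]
```

The rail crest is at the groove and the yaw matches. Now the swing, watching force at each step.

Run:
```python
from h import *
f0=np.array([-.2,-.2,-1.9])
d=-.002
for q in range(0,51,5):
    manip.move_l(*pose(q,0,d),max_speed=.05)
    f=np.array(manip.current_force())-f0; print(q,f.round(1),round(manip.current_grip_width(),3))
    if np.linalg.norm(f)>30: break
manip.dwell(.6); see()
cloud("scene","pics/s4.png"); cloud("wrist","pics/w4.png"); p,_=cloud("top","pics/t4.png")
for c in ("top","wrist","scene"): print(c,[(np.round(r["at"],3).tolist(),round(r["confidence"],2)) for r in manip.look_for(c,"cell_1_mid")[:3]])
a=cv2.resize(cv2.imread("pics/s4.png")[240:380,110:330],(440,280)); b=cv2.resize(cv2.imread("pics/w4.png"),(360,270)); t=cv2.resize(cv2.imread("pics/t4.png")[190:290,110:290],(540,300))
o=np.zeros((580,800,3),np.uint8);o[:280,:440]=a;o[:270,440:]=b;o[280:,:540]=t;cv2.imwrite("pics/c4.png",o)
```

```text
0 [ 1.5 -0.   6.1] 0.103
5 [ 1.6 -0.2  8.3] 0.105
10 [1.4 1.6 7.4] 0.107
15 [1.2 1.7 9.6] 0.107
20 [ 0.9  1.1 11.1] 0.105
25 [ 0.5  1.4 11.7] 0.108
30 [ 0.3  3.5 12. ] 0.106
35 [ 0.8  4.  10.9] 0.105
40 [ 0.3  4.5 11.9] 0.105
45 [ 0.2  5.9 12.2] 0.106
50 [-0.5  7.1 12.2] 0.108
t 17.6 F [-1.7  7.4  8.9] w 0.105 p [0.4451 0.3014 0.1479]
top []
wrist []
scene []
```

View pics/c4.png

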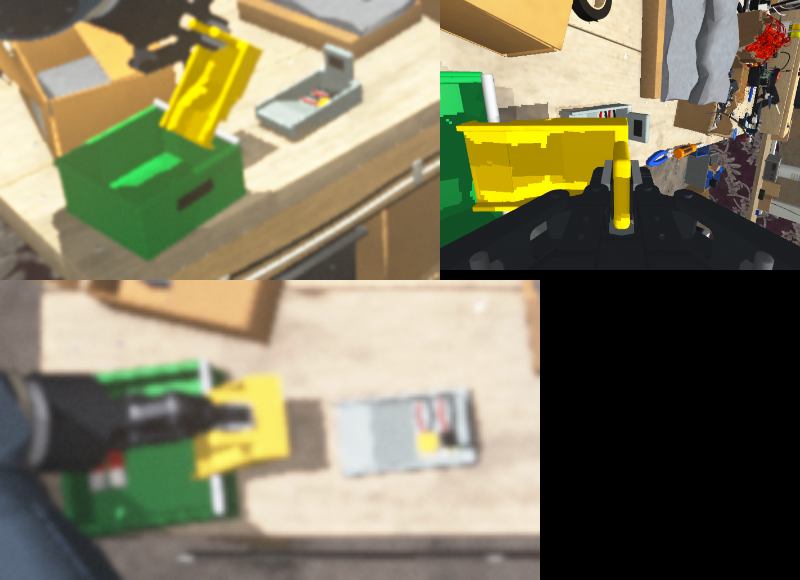

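The picture shows the tray tipped about 50° on the rail and empty, in the scene and wrist views. Red and white cells lie in the box at about (105,465) in the top crop. Now I'll swing back, lift off and stand the tray in its old spot.

Run:
```python
from h import *
f0=np.array([-.2,-.2,-1.9])
for q in range(40,-1,-10): manip.move_l(*pose(q,.0005,-.002),max_speed=.06)
see()
manip.move_l(pose(0,.03,-.002)[0],max_speed=.08)
manip.move_l(pose(0,.12,-.002)[0],max_speed=.15)
manip.move_l([.455,0,.20],max_speed=.2)
D=down(np.radians(5.1)); x,y=.4594,-.4380
manip.move_l([x,y,.20],D,max_speed=.22)
manip.move_l([x,y,.045],max_speed=.12); see(); b=np.array(manip.current_force())
for z in np.arange(.035,.026,-.001):
    manip.move_l([x,y,z],max_speed=.02); f=np.array(manip.current_force())-b
    if f[2]>2: break
print(z,f.round(1))
manip.set_gripper(.45); see(); manip.dwell(.3)
manip.move_l([x,y,.13],max_speed=.1)
manip.move_ptp([.40,-.30,.30],D); see()
cloud("scene","pics/s5.png"); p,W=cloud("top","pics/t5.png"); print([(np.round(r["at"],3).tolist(),round(r["confidence"],2)) for r in manip.look_for("top","cell_1_mid")])
a=cv2.resize(cv2.imread("pics/s5.png")[240:380,110:330],(440,280)); cloud("wrist","pics/w5.png"); b=cv2.resize(cv2.imread("pics/w5.png"),(360,270)); t=cv2.resize(cv2.imread("pics/t5.png")[190:290,110:510],(800,200))
o=np.zeros((480,800,3),np.uint8);o[:280,:440]=a;o[:270,440:]=b;o[280:]=t;cv2.imwrite("pics/c5.png",o)
```

```text
t 20.0 F [-0.6 -2.1  9.1] w 0.107 p [0.4505 0.2549 0.0825]
t 26.2 F [ 0.2 -0.2 -1.1] w 0.102 p [ 0.4597 -0.4384  0.0458]
0.03 [-1.5  1.5  5.9]
t 28.5 F [-0.3  0.2  0.9] w 0.452 p [ 0.4594 -0.438   0.0299]
t 30.9 F [-1.1 -0.9 -0.1] w 0.45 p [ 0.4001 -0.3004  0.299 ]
[]
```

View pics/c5.png

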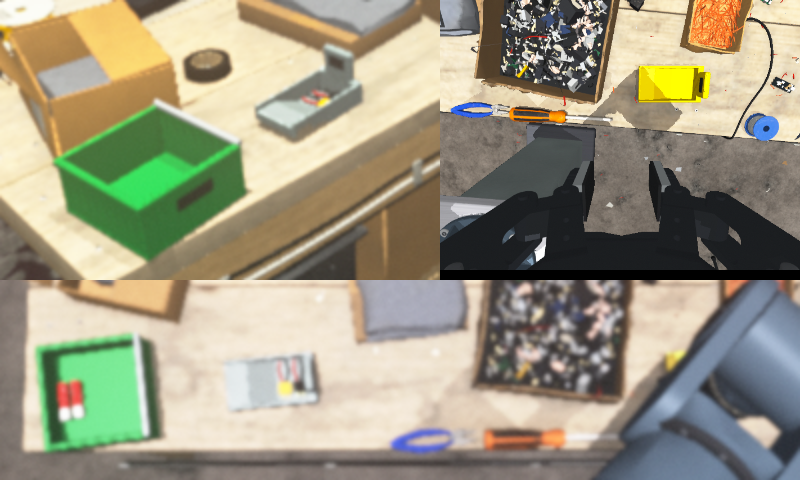

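The picture shows both cells in the box at (64,400) and (76,398). The empty yellow tray stands upright in its old spot at (672,83) in the wrist inset, the grey tray hasn't moved, and the gripper is clear. I'm handing in.

```bash
python3 -c "
from bench import manip
manip.dwell(.3); manip.sign_off(); print(manip.current_time())"
```

```text
the job is handed in; nothing more can be done
the job is handed in; nothing more can be done
```

The job is done and handed in at about 31 s on the robot's clock, against the 69 s limit. I gripped the yellow tray by its tab, carried it level to the box and hooked its lip over the rail. I then swung it 50° about the rail, so both cells rolled into the box. The empty tray is back upright in its original spot, released.

**Checks that passed:**
- **Hooking:** depth showed the rail within about 0.5 mm of the groove point before the swing.
- **Forces:** contact readings at the wrist stayed under about 15 N at every reading.
- **Last pictures:** they show both cells in the box, the yellow tray empty and upright, the grey tray unmoved and the gripper clear of everything.

**Checks that failed or disagreed:**
- **Cells in the box:** the trained network did not find them in the last top picture, so that check rests on the picture alone.
- **First touch on the rail:** there was a -3 N sideways force that could have meant the ramp was touching. Depth showed the flange was seated correctly, and I backed off 2 mm before swinging.

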